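# Clamp the glued brush head in the mending jig

## Task

The two-tone brush head has just been glued: set it down in the open drawer of the mending jig, midway between front and back, with its seam running front to back, let go, and slide the drawer fully shut. Then squeeze and release the yellow trigger tabs, again and again, until the jaw's orange pad has pushed the block snugly against the drawer's fence and is itself pressed in by a few millimetres - never squash the pad nearly home, and never shove the jaw by hand. Finish still holding the trigger squeezed, with the block clamped, and leave the other things on the shelf alone.

Things in the scene. Friction and masses are not known exactly. Their poses are not given: they have to be found in the camera images.
- clamp: Mending jig, fixed: black one-hand clamp and small wooden drawer on a steel base (mm). Origin on the shelf; x away from the robot (drawer shuts to +x), y along the bar from trigger to drawer (jaw advances to +y), z up; yaw to 0.2 rad. Clamp body 50 (x) x 130 (y), top 50 high, centred at x 0, y -125. Base and stops by the drawer at most 30 high. Shut drawer's centre: x 0, y 47.5.
- drawer: Shallow wooden drawer (mm). Origin: centre of its inner floor, 12 above the shelf; axes as the clamp's. Inside 120 (x) by 95 (y). Front and back walls 6 thick, 30 high; the fence along its +y side 10 thick, 36 high, inner face at y = +47.5; the -y side is open for the jaw. Steel pull strip on the front, 80 wide, face at x = -78, 16 to 30 above the floor.
- drawer_slide (a joint): Drawer opening in m: 0 fully shut (hard stop), 0.105 fully open; starts 0.095 to 0.105 open. Sliding friction about 2 N; stays where it is left.
- drawer_front (a point): Middle of the front face of the drawer's pull strip, the place to push it shut.
- brush_block: Wooden brush head, 56 (x, along the seam) x 40 (y) x 36 high, the pale half on +y, the dark half on -y, about 0.12 kg. Origin: centre of its underside. Lies loose on the shelf left or right in front of the jig, turned by up to 0.6 rad. Both ways round are fine in the drawer.
- trigger_mid (a point): Fixed point midway between the two yellow trigger tabs, 75 mm above the shelf. The tabs stand on the clamp body either side of it along the clamp's y, each 26 wide (x), 8 thick (y), 51 to 97 above the shelf; 62 over their outer faces at rest, 38 fully squeezed. They are linked and move equally towards each other.
- tab_right_slide (a joint): Travel of the right tab (clamp's -y side), m: 0 at rest, 0.012 fully squeezed (stop); the left tab mirrors it. Squeezing advances the jaw equally, less 1 to 2 mm lost in each stroke; letting it out (spring return) leaves the jaw in place. Needs about 4 to 6 N plus what the pad presses.
- tab_right: Right tab of the trigger (clamp's -y side), origin at the foot of the tab.
- tab_left: Left tab of the trigger (clamp's +y side), origin at the foot of the tab.
- jaw_slide (a joint): Advance of the jaw along the clamp's y in m, 0 to 0.085; starts 0 to 0.015. Driven by the trigger; a stepless ratchet stops it from going back.
- jaw: Black jaw head with a yellow band, 52 wide (x), 14 thick (y), from 15 to 51 above the shelf; it carries the pad on its +y side. Origin on the shelf level under its centre, at clamp y = -35 + advance (mm).
- pad: Orange pad on a sprung plunger in front of the jaw, 48 wide (x), 6 thick (y), from 18 to 48 above the shelf.
- pad_face (a point): Centre of the pad's front face; unpressed, at clamp y = -4 + jaw advance (mm), so it meets a block that lies against the fence at about 59 of advance.
- pad_spring (a joint): How far the pad is pressed back towards the jaw, m: 0 free, 0.018 bottomed. Spring of 0.5 N per mm. From about 4 to 8 mm is a good clamping; beyond 14 mm the block is crushed.
- salt_pig: White ceramic salt pig, about 106 across and 119 high. Leave alone.
- measuring_cup: Aluminium measuring cup with a handle, 68 across, 55 high; stands left or right in front of the jig. Leave alone.
- detergent: Blue detergent bottle, 72 across, 190 high. Leave alone.
- peg0: Yellow peg, 75 long. Leave alone.
- peg1: Yellow peg, 75 long. Leave alone.
- peg2: Yellow peg, 75 long. Leave alone.
Mind the look-alikes: they are no part of the job. Of the things that look like the brush_block, the smallest one is meant.

How it is judged:
On the way, in this order (a step that is already met when the one before it is completed fails the run):
1. the brush head lies in the open drawer, let go (value of joint drawer_slide above 0.05 m and x of brush_block in the frame of drawer between -0.03 and 0.03 m and y of brush_block in the frame of drawer between -0.03 and 0.032 m and z of brush_block in the frame of drawer below 0.004 m and contact force between the fingers and brush_block below 0.2 N), for 0.2 s.
2. the drawer is fully shut with the brush head in it and the pad not yet pressed (value of joint drawer_slide below 0.005 m and z of brush_block in the frame of drawer below 0.004 m and value of joint pad_spring below 0.003 m), for 0.2 s.
3. the pad has been pumped onto the brush head (value of joint pad_spring above 0.002 m and contact force between pad and brush_block above 1 N and value of joint jaw_slide above 0.045 m), for 0.2 s.
At the end, for the whole second after the job is handed in: Drawer shut (within 7 mm); brush head flat in it, within 4 mm of the fence, 22 mm of midway, seam within 0.15 rad of front-to-back; the orange pad bears on it, pressed in 2 to 11 mm; the gripper still squeezes the trigger (over 1.5 mm travel, 1 N) (value of joint drawer_slide below 0.007 m and x of brush_block in the frame of drawer between -0.022 and 0.022 m and y of brush_block in the frame of drawer above 0.0235 m and z of brush_block in the frame of drawer below 0.004 m and angle between the x axis of brush_block and the x axis of drawer, either way round below 0.15 rad and value of joint pad_spring between 0.002 and 0.011 m and contact force between each of pad, drawer and brush_block above 1 N and contact force between the fingers and brush_block below 0.2 N and value of joint tab_right_slide above 0.0015 m and (contact force between the fingers and tab_right above 1 N or contact force between the fingers and tab_left above 1 N)); the arm keeps its last pose, push and grip.
It fails at once if the pad squashed by more than 14 mm (block crushed) (value of joint pad_spring above 0.014 m).
It fails at once if the jaw or its pad pushed directly by the robot (contact force between any of the arm, the fingers and jaw above 4 N or contact force between any of the arm, the fingers and pad above 4 N).
It fails at once if a bystander moved by more than 30 mm (distance of any of salt_pig, measuring_cup, detergent, peg0, peg1, peg2 from where it was at the start of the episode above 0.03 m).
It also fails if it takes over 67 s, if anything falls off the work surface, if the arm or the gripper's body presses on something with over 40 N, if the wrist force passes 120 N, or if a joint passes its speed limit or range.

## Robot

A 6-joint arm with a two-finger parallel gripper is mounted at the origin on the work surface. World frame = base frame: x ahead of the robot, y to its left, z up, the work surface at z = 0. Lengths are in m, angles in rad, forces in N, time in s.
With the tool pointing down it reaches from about 0.3 to 0.825 m from the base axis. Payload 5.4 kg.
Tool frame: the origin (TCP) lies on the centre line of the jaws, within the pads' length; the fingertips stand 8 mm ahead of it and the grasp point (between the pads) lies 11 mm behind it; z points along the fingers, y is the line along which they close (so a half turn about z gives the same grasp; the last joint's range is limited). The gripper opens to 92 mm and grips with 3 to 60 N. Pads are 20 mm wide; open, the fingers measure 128 mm over their backs; the gripper's body (75 mm by 189 mm) begins 69 mm behind the grasp point.
Start: joints at [1.084, 0.158, 1.597, -0, 1.386, -0.21], TCP at [0.157, 0.553, 0.223] pointing down, gripper open.
Joint ranges: [-2.91, 2.91], [-0.94, 2.29], [0.18, 2.7], [-1.29, 4.43], [0.17, 2.64], [-3, 3]. Speed limits (rad/s): [2.57, 2.57, 3.14, 3.14, 3.14, 3.14].

## Interface

Orientations are given as a unit quaternion [x, y, z, w].
In Python, from bench import sense, snapshot, get_calibration, close_job, silhouettes, pinpoint gives the robot as it stands.
- The arm moves only by the tool jog_arm, never from a script. Its argument "deltas" is a list of rows, each an object of numbers: "x", "y", "z": the shift along the tool's x, y, z in units of 30 mm (1.0 is 30 mm); "rx", "ry", "rz": the turn, a rotation vector about the tool's x, y, z in units of 4 degrees (1.0 is 4 degrees). A call has 1 to 12 rows; each row shifts and turns the commanded pose from where the row before left it, along the tool's axes as they then stand; what a row does not reach is not made up. A row lasts 1/10 s, in which the tool goes at most 50 mm and 8.59 degrees, less where a joint would pass 70% of its speed; a pose out of reach is approached as far as the arm can. A call with a number of a shift or a turn outside -1 to 1 is refused whole. A call with a gripper value outside its range is refused whole. "grip" is the closure, from 0 (fully open) to 1 (shut), set as the call begins (left out, the last holds). The fingers move at their own pace and stop on an object; the grip force is fixed at half the most. Time passes only in rows, so rows that do not move let the fingers close. It gives the time, the measured TCP pose, the force, the opening and the grip force at its end, in the units of the state.
- sense(): the state, without advancing time (a new reading comes with each control period).
- snapshot(name): name is "scene" or "top" or "wrist"; returns (picture, depth): 400x640x3 uint8, red, green, blue; 400x640 float32, m along the optical axis (not along the pixel's ray), 0 where there is no reading.
- get_calibration(name): a dict with "camera_matrix" (3x3 intrinsics, pixels), "cam_to_world" (4x4, takes a point from camera to world coordinates); the wrist camera has in their place "mount" (4x4, takes a point from camera to tool coordinates, whose origin is the TCP and whose axes are the flange's). Camera axes: x right, y up, looking along -z (the intrinsics and any distortion apply to the point x, -y, -z); pixel columns grow to the right and rows downward; lengths in m; the calibration is good to about 2 mm. A picture is of the moment at which its call begins: read the wrist's pose just before it. get_calibration takes no time and is no camera call.
- close_job(): hands the job in; it is judged then, once.
Trained networks look in the newest picture that a camera, given by its name, has taken for a name from the list of things; names that differ only in an ending like _2 or _b are one class to them, and where a whole thing is asked for, a point or a joint stands for the part that bears it (a point fixed in the world has none). Each returns a list of dicts, best first, with "p" (0 to 1); they miss things now and then, are a little off and sometimes report something else, mostly with a low value. They report only what shows in the picture. A call takes as long as a camera call. They do not tell look-alikes from the thing itself.
- silhouettes(camera, query): "region" (400x640 bool, what is visible of it) and "location" ([column, row] in pixels, amid what is visible of it).
- pinpoint(camera, query): "location" ([column, row] in pixels: a listed point, or the origin of a listed thing).
The state is a dict: "clock": time; "joint_positions": joint angles; "qvel": joint speeds; "joint_torque": joint torques, N m; "position": TCP position; "orientation": TCP orientation; "contact_force": force on the tool from outside, world axes, zero at the start; "torque": the same for the moment, N m; "finger_gap": opening from 0.0 (shut) to 1.0 (fully open); "finger_force": force on a finger pad.
Only numpy, scipy, OpenCV 4.12 (cv2) and the standard library are available. Lean on these libraries where they do the work, as an engineer would, in place of code of your own. Each camera call takes 0.05 s, during which the arm holds its last target. There are 200 camera calls.

## Working session

There is one attempt and no reset: what is moved stays moved. The work goes in short steps, Python scripts to look and compute and a tool call to move; the robot and the scene stay as the last step left them, time stands still between calls to the robot, and variables do not carry over. Pictures are saved under pics/ and viewed, at most 10 in all, crops included, and the job is handed in when it is done.

Besides the shell and the picture viewer there is one more tool, called as name([rows], argument=value, ...), one row to a line, values as JSON. jog_arm: Moves the arm, as the interface text tells. Its arguments: {"type":"object","properties":{"deltas":{"type":"array"},"grip":{"type":"number"}},"required":["deltas"]}

```bash
mkdir -p pics
cat > h.py <<'E'
import numpy as np, cv2
from bench import *
from scipy.spatial.transform import Rotation as R
def snap(n,f=None):
    s=sense(); p,d=snapshot(n)
    if f: cv2.imwrite('pics/'+f,p[:,:,::-1])
    return s,p,d
def T(n,s):
    c=get_calibration(n)
    if 'cam_to_world' in c: return np.array(c['camera_matrix']),np.array(c['cam_to_world']),c
    M=np.eye(4);M[:3,:3]=R.from_quat(s['orientation']).as_matrix();M[:3,3]=s['position']
    return np.array(c['camera_matrix']),M@np.array(c['mount']),c
def cloud(n,s,d):
    K,M,_=T(n,s); v,u=np.mgrid[:400,:640]
    P=np.stack([(u-K[0,2])/K[0,0]*d,-(v-K[1,2])/K[1,1]*d,-d,np.ones_like(d)],-1)
    return (P@M.T)[...,:3]
def ray(n,s,px,z):
    K,M,_=T(n,s); r=M[:3,:3]@np.array([(px[0]-K[0,2])/K[0,0],-(px[1]-K[1,2])/K[1,1],-1])
    return M[:3,3]+r*(z-M[2,3])/r[2]
E
python3 - <<'E'
from h import *
for n in ['scene','top']:
    s,p,d=snap(n,n+'0.png'); c=get_calibration(n); print(n,c.keys(),np.round(c['cam_to_world'],3).tolist())
    P=cloud(n,s,d)
    for q in ['brush_block','clamp','drawer','measuring_cup','salt_pig','detergent','jaw','pad','tab_right','tab_left','peg0']:
        for o in silhouettes(n,q)[:4]:
            m=o['region']&(d>0); X=P[m]
            print(q,round(o['p'],2),np.round(o['location']),m.sum(),np.round(np.median(X,0),3),np.round(np.percentile(X,2,axis=0),3),np.round(np.percentile(X,98,axis=0),3)) if m.sum() else 0
print(s)
E
```

```text
scene dict_keys(['camera_matrix', 'cam_to_world']) [[0.421, -0.499, 0.758, 1.355], [0.907, 0.239, -0.346, -0.356], [-0.008, 0.833, 0.553, 0.667], [0.0, 0.0, 0.0, 1.0]]
brush_block 0.86 [254. 212.] 678 [ 0.481 -0.162  0.045] [ 0.416 -0.186  0.002] [ 0.491 -0.133  0.052]
brush_block 0.74 [290. 228.] 87 [ 0.64  -0.108  0.081] [ 0.623 -0.11   0.057] [ 0.645 -0.102  0.098]
brush_block 0.71 [197. 202.] 588 [ 0.351 -0.295  0.045] [ 0.287 -0.325  0.004] [ 0.365 -0.262  0.052]
brush_block 0.58 [207. 221.] 448 [ 0.462 -0.287  0.031] [ 0.414 -0.31   0.001] [ 0.475 -0.261  0.039]
clamp 0.64 [345. 233.] 5648 [0.638 0.058 0.02 ] [ 0.469 -0.143  0.003] [0.714 0.16  0.081]
drawer 0.72 [350. 201.] 1655 [0.521 0.104 0.02 ] [0.46  0.046 0.007] [0.599 0.15  0.05 ]
measuring_cup 0.73 [398. 172.] 475 [0.47  0.295 0.038] [0.423 0.273 0.005] [0.52  0.339 0.057]
measuring_cup 0.19 [326. 298.] 227 [ 0.801 -0.105  0.01 ] [ 0.762 -0.113 -0.   ] [ 0.836 -0.095  0.013]
salt_pig 0.69 [469. 196.] 1505 [0.696 0.374 0.072] [0.647 0.351 0.007] [0.723 0.421 0.119]
salt_pig 0.22 [325. 298.] 201 [ 0.802 -0.104  0.01 ] [ 
[... 2281 characters left out ...]
 'joint_positions': array([ 1.08390139e+00,  1.58382181e-01,  1.59700484e+00,  5.63469217e-05,
        1.38619971e+00, -2.10096073e-01]), 'qvel': array([ 0.00079091,  0.00151872,  0.00084359, -0.00187815, -0.00078535,
        0.00042909]), 'joint_torque': array([-4.11559004e-04, -3.85371959e+01, -3.22212911e+01,  7.01594632e-02,
        3.09758820e-02, -2.42413108e-06]), 'position': array([0.15712928, 0.55310017, 0.22260874]), 'orientation': array([ 1.37963149e-01,  9.90437362e-01,  1.22391429e-05, -2.50193193e-05]), 'contact_force': array([ 1.03763155,  1.08914642, -0.20777808]), 'torque': array([-0.02070383, -0.01495339, -0.05473291]), 'finger_force': 0.0, 'finger_gap': 1.0004275384861956}
```

Run:
```python
import cv2
a=cv2.imread('pics/top0.png')[100:330,150:480]; cv2.imwrite('pics/t0c.png',cv2.resize(a,None,fx=2.4,fy=2.4,interpolation=cv2.INTER_CUBIC))
a=cv2.imread('pics/scene0.png')[130:330,170:490]; cv2.imwrite('pics/s0c.png',cv2.resize(a,None,fx=2.5,fy=2.5,interpolation=cv2.INTER_CUBIC))
```

```text
(no output)
```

View pics/t0c.png

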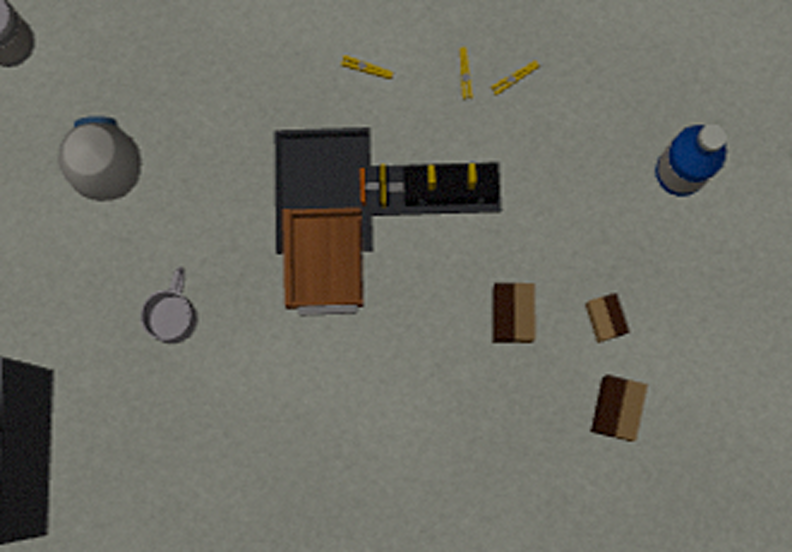

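View pics/s0c.png

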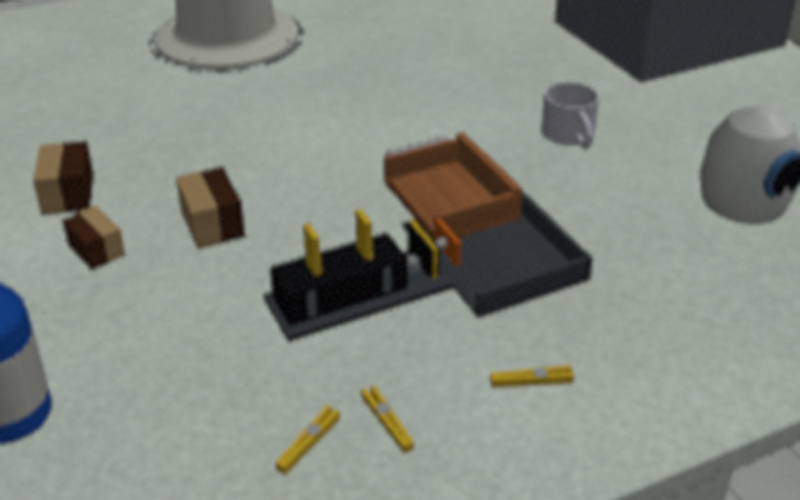

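Run:
```python
from h import *
print(np.round(get_calibration('wrist')['mount'],3).tolist(),get_calibration('wrist')['camera_matrix'])
s,p,d=snap('top'); P=cloud('top',s,d)
def rect(m):
    r=cv2.minAreaRect(P[m][:,:2].astype(np.float32)*1000); return np.round(r[0],1),np.round(r[1],1),round(r[2],1)
X=P
box=lambda a,b,c,e,z0,z1:(X[...,0]>a)&(X[...,0]<b)&(X[...,1]>c)&(X[...,1]<e)&(X[...,2]>z0)&(X[...,2]<z1)
print('block',rect(box(.4,.49,-.33,-.24,.03,.06)))
print('body',rect(box(.55,.75,-.15,.0,.04,.06)))
print('drawer',rect(box(.44,.62,.03,.17,.03,.06)))
s2,p,d=snap('scene'); X=P=cloud('scene',s,d)
print('blockS',rect(box(.4,.49,-.33,-.24,.03,.06)))
print('bodyS',rect(box(.55,.75,-.15,.0,.04,.058)))
print('tabs',rect(box(.55,.75,-.15,.0,.075,.12)))
```

```text
[[-0.0, 0.967, 0.254, 0.072], [1.0, 0.0, -0.0, -0.001], [-0.0, 0.254, -0.967, -0.162], [0.0, 0.0, 0.0, 1.0]] [[312.46674036   0.         317.39857691]
 [  0.         312.46674036 194.08906437]
 [  0.           0.           1.        ]]
block (array([ 443.6, -288.1]), array([56.3, 41.6]), 15.2)
body (array([628.9, -81.4]), array([130.4,  52.8]), 88.6)
drawer (array([536.2,  97.5]), array([166.3, 122.9]), 0.1)
blockS (array([ 443.2, -285. ]), array([61., 41.]), 15.9)
bodyS (array([632.7, -78.9]), array([ 52.2, 129.4]), 0.3)
tabs (array([631.8, -78.9]), array([26.7, 62.4]), 0.2)
```

jog_arm([
  {"x": -0.7,"y": -1,"rz": 0.5},
  {"x": -0.7,"y": -1},
  {"x": -0.7,"y": -1},
  {"x": -0.7,"y": -1},
  {"x": -0.7,"y": -1},
  {"x": -0.7,"y": -1},
  {"x": -0.7,"y": -1},
  {"x": -0.7,"y": -1},
  {"x": -0.7,"y": -1},
  {"x": -0.7,"y": -1},
  {"x": -0.7,"y": -1},
  {"x": -0.7,"y": -1},
], grip=0)

```text
$.deltas[0]: bad value
```

jog_arm([
  {"x": -0.7,"y": -1.0,"z": 0,"rx": 0,"ry": 0,"rz": 0},
  {"x": -0.7,"y": -1.0,"z": 0,"rx": 0,"ry": 0,"rz": 0},
  {"x": -0.7,"y": -1.0,"z": 0,"rx": 0,"ry": 0,"rz": 0},
  {"x": -0.7,"y": -1.0,"z": 0,"rx": 0,"ry": 0,"rz": 0},
  {"x": -0.7,"y": -1.0,"z": 0,"rx": 0,"ry": 0,"rz": 0},
  {"x": -0.7,"y": -1.0,"z": 0,"rx": 0,"ry": 0,"rz": 0},
  {"x": -0.7,"y": -1.0,"z": 0,"rx": 0,"ry": 0,"rz": 0},
  {"x": -0.7,"y": -1.0,"z": 0,"rx": 0,"ry": 0,"rz": 0},
  {"x": -0.7,"y": -1.0,"z": 0,"rx": 0,"ry": 0,"rz": 0},
  {"x": -0.7,"y": -1.0,"z": 0,"rx": 0,"ry": 0,"rz": 0},
  {"x": -0.7,"y": -1.0,"z": 0,"rx": 0,"ry": 0,"rz": 0},
  {"x": -0.7,"y": -1.0,"z": 0,"rx": 0,"ry": 0,"rz": 0},
], grip=0)

```text
clock: 2.5
position: [0.3015, 0.1366, 0.2229]
orientation: [0.138, 0.99, 0.0, 0.001]
contact_force: [1.6, 0.2, -0.2]
finger_gap: 1.001
finger_force: 0.0
```

jog_arm([
  {"x": -0.7,"y": -1.0,"z": 0,"rx": 0,"ry": 0,"rz": 0},
  {"x": -0.7,"y": -1.0,"z": 0,"rx": 0,"ry": 0,"rz": 0},
  {"x": -0.7,"y": -1.0,"z": 0,"rx": 0,"ry": 0,"rz": 0},
  {"x": -0.7,"y": -1.0,"z": 0,"rx": 0,"ry": 0,"rz": 0},
  {"x": -0.7,"y": -1.0,"z": 0,"rx": 0,"ry": 0,"rz": 0},
  {"x": -0.7,"y": -1.0,"z": 0,"rx": 0,"ry": 0,"rz": 0},
  {"x": -0.7,"y": -1.0,"z": 0,"rx": 0,"ry": 0,"rz": 0},
  {"x": -0.7,"y": -1.0,"z": 0,"rx": 0,"ry": 0,"rz": 0},
  {"x": -0.7,"y": -1.0,"z": 0,"rx": 0,"ry": 0,"rz": 0},
  {"x": -0.7,"y": -1.0,"z": 0,"rx": 0,"ry": 0,"rz": 0},
  {"x": -0.7,"y": -1.0,"z": 0,"rx": 0,"ry": 0,"rz": 0},
  {"x": 0,"y": -0.5,"z": 0,"rx": 0,"ry": 0,"rz": -1},
], grip=0)

```text
clock: 3.7
position: [0.4298, -0.2598, 0.2225]
orientation: [0.103, 0.995, -0.0, 0.0]
contact_force: [-0.6, -1.4, 0.1]
finger_gap: 0.997
finger_force: 0.0
```

jog_arm([
  {"x": 0,"y": 0,"z": 0.5,"rx": 0,"ry": 0,"rz": -1},
  {"x": 0,"y": 0,"z": 0.5,"rx": 0,"ry": 0,"rz": -1},
  {"x": 0,"y": 0,"z": 0.5,"rx": 0,"ry": 0,"rz": -1},
  {"x": 0,"y": 0,"z": 0.5,"rx": 0,"ry": 0,"rz": -1},
  {"x": 0,"y": 0,"z": 0.5,"rx": 0,"ry": 0,"rz": -1},
  {"x": 0,"y": 0,"z": 0,"rx": 0,"ry": 0,"rz": -1},
  {"x": 0,"y": 0,"z": 0,"rx": 0,"ry": 0,"rz": -0.85},
  {"x": 0,"y": 0,"z": 0,"rx": 0,"ry": 0,"rz": 0},
], grip=0)

```text
clock: 4.5
position: [0.4291, -0.2571, 0.1476]
orientation: [-0.135, 0.991, 0.0, -0.0]
contact_force: [0.1, 0.1, 0.9]
finger_gap: 0.999
finger_force: 0.0
```

Run:
```python
from h import *
s,p,d=snap('wrist','w1.png'); P=cloud('wrist',s,d)
print(s['position'],s['orientation'],s['joint_positions'])
for o in silhouettes('wrist','brush_block'):
    m=o['region']&(d>0); X=P[m]; zt=np.percentile(X[:,2],95); t=X[X[:,2]>zt-.006]
    print(o['p'],o['location'],zt,cv2.minAreaRect(t[:,:2].astype(np.float32)*1000))
```

```text
[ 0.42909531 -0.25708519  0.14756599] [-1.35237848e-01  9.90813163e-01  2.87442424e-05 -1.49282021e-05] [-7.81842485e-01  3.61374861e-02  1.88250375e+00  1.19490377e-05
  1.22301521e+00 -2.62394991e+00]
0.79 [286.0, 194.8] 0.037097412643261676 ((442.5000915527344, -285.1842956542969), (56.18947219848633, 39.94834899902344), 15.255351066589355)
0.56 [313.2, 56.0] 0.04988574290699834 ((320.8451843261719, -293.32696533203125), (54.006805419921875, 75.7637710571289), 75.04560089111328)
```

View pics/w1.png

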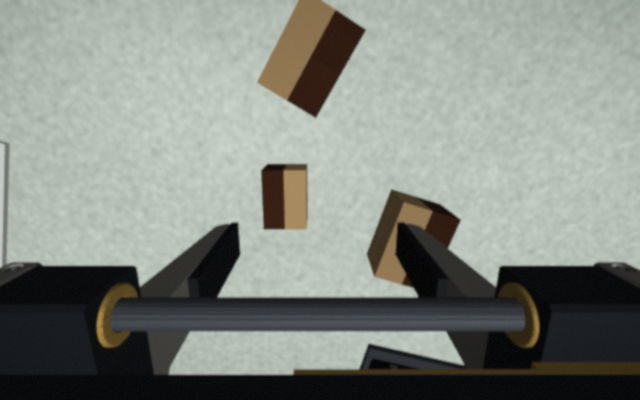

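jog_arm([
  {"x": -0.18,"y": -1.0,"z": 0,"rx": 0,"ry": 0,"rz": 0},
  {"x": 0,"y": 0,"z": 0.8,"rx": 0,"ry": 0,"rz": 0},
  {"x": 0,"y": 0,"z": 0.8,"rx": 0,"ry": 0,"rz": 0},
  {"x": 0,"y": 0,"z": 0.8,"rx": 0,"ry": 0,"rz": 0},
  {"x": 0,"y": 0,"z": 0.8,"rx": 0,"ry": 0,"rz": 0},
  {"x": 0,"y": 0,"z": 0.8,"rx": 0,"ry": 0,"rz": 0},
  {"x": 0,"y": 0,"z": 0.5,"rx": 0,"ry": 0,"rz": 0},
  {"x": 0,"y": 0,"z": 0,"rx": 0,"ry": 0,"rz": 0},
], grip=0)

```text
clock: 5.4
position: [0.441, -0.2832, 0.0106]
orientation: [-0.135, 0.991, 0.002, -0.001]
contact_force: [0.4, 0.9, 0.1]
finger_gap: 0.999
finger_force: 0.0
```

jog_arm([
  {"x": 0,"y": 0,"z": 0,"rx": 0,"ry": 0,"rz": 0},
  {"x": 0,"y": 0,"z": 0,"rx": 0,"ry": 0,"rz": 0},
  {"x": 0,"y": 0,"z": 0,"rx": 0,"ry": 0,"rz": 0},
  {"x": 0,"y": 0,"z": 0,"rx": 0,"ry": 0,"rz": 0},
  {"x": 0,"y": 0,"z": 0,"rx": 0,"ry": 0,"rz": 0},
  {"x": 0,"y": 0,"z": 0,"rx": 0,"ry": 0,"rz": 0},
], grip=1)

```text
clock: 6.0
position: [0.4424, -0.2846, 0.0128]
orientation: [-0.135, 0.991, -0.0, 0.0]
contact_force: [0.5, 0.0, 0.2]
finger_gap: 0.505
finger_force: 0.0
```

jog_arm([
  {"x": 0,"y": 0,"z": 0,"rx": 0,"ry": 0,"rz": 0},
  {"x": 0,"y": 0,"z": 0,"rx": 0,"ry": 0,"rz": 0},
  {"x": 0,"y": 0,"z": 0,"rx": 0,"ry": 0,"rz": 0},
  {"x": 0,"y": 0,"z": -0.8,"rx": 0,"ry": 0,"rz": 0},
  {"x": 0,"y": 0,"z": -1,"rx": 0,"ry": 0,"rz": 0},
  {"x": 0,"y": 0,"z": -1,"rx": 0,"ry": 0,"rz": 0},
  {"x": 0,"y": 0,"z": -1,"rx": 0,"ry": 0,"rz": 0},
  {"x": 0,"y": 0,"z": -1,"rx": 0,"ry": 0,"rz": 0.9},
  {"x": 0,"y": 0,"z": -0.5,"rx": 0,"ry": 0,"rz": 1},
  {"x": 0,"y": 0,"z": 0,"rx": 0,"ry": 0,"rz": 1},
  {"x": 0,"y": 0,"z": 0,"rx": 0,"ry": 0,"rz": 1},
], grip=1)

```text
clock: 7.1
position: [0.4424, -0.2846, 0.172]
orientation: [0.002, 1.0, -0.0, 0.0]
contact_force: [-1.1, 0.3, -2.7]
finger_gap: 0.435
finger_force: 30.0
```

Run:
```python
from h import *
s,p,d=snap('top'); P=cloud('top',s,d)
print(s['position'],s['orientation'],s['finger_gap'],s['finger_force'])
for cam in ('top','scene'):
    if cam=='scene': s,p,d=snap('scene'); P=cloud('scene',s,d)
    X=P
    m=(X[...,0]>.44)&(X[...,0]<.62)&(X[...,1]>.02)&(X[...,1]<.17)&(X[...,2]>.025)&(X[...,2]<.06)
    r=cv2.minAreaRect(P[m][:,:2].astype(np.float32)*1000);print(cam,r, np.percentile(P[m],[1,50,99],axis=0).round(3).tolist())
    # fence top
    m=(X[...,0]>.44)&(X[...,0]<.62)&(X[...,1]>.11)&(X[...,1]<.17)&(X[...,2]>.045)&(X[...,2]<.056)
    print('fence',cv2.minAreaRect(P[m][:,:2].astype(np.float32)*1000))
    for q in ('trigger_mid','pad_face','drawer_front','drawer','brush_block'):
        for o in pinpoint(cam,q)[:2]:
            z={'trigger_mid':.075,'pad_face':.033,'drawer_front':.035,'drawer':.012,'brush_block':.15}[q]
            print(q,round(o['p'],2),np.round(ray(cam,s,o['location'],z),4))
```

```text
[ 0.44242501 -0.28458908  0.17200786] [ 1.95073399e-03  9.99998033e-01 -2.47105029e-04  2.58264267e-04] 0.4353833816344971 29.997624456882477
top ((536.3225708007812, 97.71394348144531), (166.20370483398438, 123.38677978515625), 0.16974712908267975) [[0.454, 0.038, 0.025], [0.526, 0.122, 0.043], [0.616, 0.159, 0.054]]
fence ((524.6309814453125, 129.68849182128906), (35.967689514160156, 141.8256378173828), 89.88398742675781)
trigger_mid 0.59 [ 0.6186 -0.0698  0.075 ]
drawer_front 0.76 [0.4484 0.1011 0.035 ]
drawer_front 0.61 [0.6166 0.0116 0.035 ]
drawer 0.62 [0.5304 0.0851 0.012 ]
drawer 0.46 [ 0.457  -0.3015  0.012 ]
brush_block 0.62 [ 0.4345 -0.1413  0.15  ]
brush_block 0.59 [ 0.4464 -0.2786  0.15  ]
scene ((538.8381958007812, 104.28457641601562), (125.11331176757812, 166.1296844482422), 87.94508361816406) [[0.457, 0.04, 0.025], [0.536, 0.121, 0.039], [0.616, 0.162, 0.051]]
fence ((530.2313232421875, 133.3923797607422), (133.8656005859375, 39.14374923706055), 2.853520393371582)
trigger_mid 0.85 [ 0.6314 -0.0715  0.075 ]
trigger_mid 0.65 [ 0.7148 -0.0234  0.075 ]
drawer_front 0.97 [0.4602 0.0972 0.035 ]
drawer_front 0.53 [ 0.6586 -0.      0.035 ]
drawer 0.92 [0.5331 0.0962 0.012 ]
drawer 0.21 [ 0.6692 -0.3974  0.012 ]
brush_block 0.83 [ 0.417  -0.2826  0.15  ]
brush_block 0.75 [ 0.6539 -0.204   0.15  ]
```

jog_arm([
  {"x": -0.25,"y": 1,"z": 0,"rx": 0,"ry": 0,"rz": 0},
  {"x": -0.25,"y": 1,"z": 0,"rx": 0,"ry": 0,"rz": 0},
  {"x": -0.25,"y": 1,"z": 0,"rx": 0,"ry": 0,"rz": 0},
  {"x": -0.25,"y": 1,"z": 0,"rx": 0,"ry": 0,"rz": 0},
  {"x": -0.25,"y": 1,"z": 0,"rx": 0,"ry": 0,"rz": 0},
  {"x": -0.25,"y": 1,"z": 0,"rx": 0,"ry": 0,"rz": 0},
  {"x": -0.25,"y": 1,"z": 0,"rx": 0,"ry": 0,"rz": 0},
  {"x": -0.25,"y": 1,"z": 0,"rx": 0,"ry": 0,"rz": 0},
  {"x": -0.25,"y": 1,"z": 0,"rx": 0,"ry": 0,"rz": 0},
  {"x": -0.25,"y": 1,"z": 0,"rx": 0,"ry": 0,"rz": 0},
  {"x": -0.25,"y": 1,"z": 0,"rx": 0,"ry": 0,"rz": 0},
  {"x": -0.25,"y": 1,"z": 0,"rx": 0,"ry": 0,"rz": 0},
])

```text
clock: 8.9
position: [0.5329, 0.0767, 0.1717]
orientation: [0.0, 1.0, -0.0, 0.0]
contact_force: [-0.7, 0.0, -1.5]
finger_gap: 0.43
finger_force: 30.0
```

jog_arm([
  {"x": 0,"y": 0.55,"z": 0,"rx": 0,"ry": 0,"rz": 0},
  {"x": 0,"y": 0,"z": 0,"rx": 0,"ry": 0,"rz": 0},
  {"x": 0,"y": 0,"z": 0,"rx": 0,"ry": 0,"rz": 0},
])

```text
clock: 9.2
position: [0.5327, 0.0917, 0.1715]
orientation: [0.0, 1.0, -0.0, -0.0]
contact_force: [-0.8, -0.5, -1.0]
finger_gap: 0.435
finger_force: 30.0
```

Run:
```python
from h import *
s,p,d=snap('wrist','w2.png'); P=cloud('wrist',s,d); np.save('P2.npy',P)
print(s['position'],s['orientation'],s['joint_positions'])
X=P
def bx(a,b,c,e,z0,z1):
    m=(X[...,0]>a)&(X[...,0]<b)&(X[...,1]>c)&(X[...,1]<e)&(X[...,2]>z0)&(X[...,2]<z1);return X[m]
for nm,q in dict(fence=bx(.4,.66,.1,.2,.043,.053),front=bx(.44,.49,.05,.14,.036,.047),back=bx(.57,.64,.05,.14,.036,.047),floor=bx(.44,.64,.03,.15,.008,.017),body=bx(.55,.7,-.2,0.02,.045,.055)).items():
    if len(q)>20: print(nm,len(q),np.percentile(q,[2,50,98],axis=0).round(3).tolist())
f=bx(.4,.66,.1,.2,.043,.053)
if len(f)>50: print(cv2.minAreaRect(f[:,:2].astype(np.float32)*1000))
```

```text
[0.53266094 0.09165702 0.17151451] [ 1.20174843e-04  9.99999960e-01 -2.44924131e-04 -7.49507154e-05] [-5.29956950e-02  1.14119443e-01  1.74964888e+00 -5.19190328e-04
  1.27794817e+00 -1.62340176e+00]
fence 1337 [[0.465, 0.113, 0.043], [0.511, 0.144, 0.048], [0.566, 0.15, 0.049]]
front 1893 [[0.453, 0.054, 0.039], [0.463, 0.095, 0.042], [0.472, 0.14, 0.044]]
floor 6460 [[0.474, 0.047, 0.011], [0.507, 0.094, 0.012], [0.551, 0.14, 0.014]]
body 1408 [[0.605, -0.142, 0.045], [0.609, -0.115, 0.049], [0.636, -0.018, 0.051]]
((508.46014404296875, 141.92245483398438), (124.04430389404297, 46.37485122680664), 22.3127498626709)
```

View pics/w2.png

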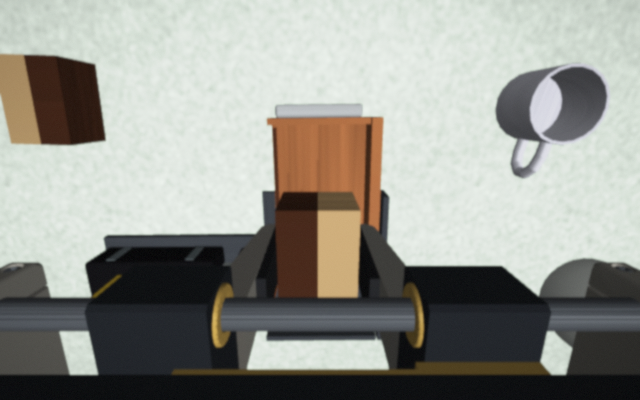

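jog_arm([
  {"x": 0,"y": 0,"z": 1,"rx": 0,"ry": 0,"rz": 0},
  {"x": 0,"y": 0,"z": 1,"rx": 0,"ry": 0,"rz": 0},
  {"x": 0,"y": 0,"z": 1,"rx": 0,"ry": 0,"rz": 0},
  {"x": 0,"y": 0,"z": 1,"rx": 0,"ry": 0,"rz": 0},
  {"x": 0,"y": 0,"z": 0.5,"rx": 0,"ry": 0,"rz": 0},
  {"x": 0,"y": 0,"z": 0.2,"rx": 0,"ry": 0,"rz": 0},
  {"x": 0,"y": 0,"z": 0.15,"rx": 0,"ry": 0,"rz": 0},
  {"x": 0,"y": 0,"z": 0,"rx": 0,"ry": 0,"rz": 0},
  {"x": 0,"y": 0,"z": 0,"rx": 0,"ry": 0,"rz": 0},
])

```text
clock: 10.15
position: [0.5338, 0.0918, 0.0274]
orientation: [0.001, 1.0, -0.0, 0.001]
contact_force: [-0.9, 0.3, -1.4]
finger_gap: 0.435
finger_force: 30.0
```

jog_arm([
  {"x": 0,"y": 0,"z": 0.05,"rx": 0,"ry": 0,"rz": 0},
  {"x": 0,"y": 0,"z": 0,"rx": 0,"ry": 0,"rz": 0},
])

```text
clock: 10.35
position: [0.5331, 0.0919, 0.0251]
orientation: [0.0, 1.0, -0.0, 0.001]
contact_force: [-0.4, -0.0, -1.2]
finger_gap: 0.434
finger_force: 30.0
```

jog_arm([
  {"x": 0,"y": 0,"z": 0,"rx": 0,"ry": 0,"rz": 0},
  {"x": 0,"y": 0,"z": 0,"rx": 0,"ry": 0,"rz": 0},
  {"x": 0,"y": 0,"z": 0,"rx": 0,"ry": 0,"rz": 0},
  {"x": 0,"y": 0,"z": 0,"rx": 0,"ry": 0,"rz": 0},
  {"x": 0,"y": 0,"z": 0,"rx": 0,"ry": 0,"rz": 0},
], grip=0.455)

```text
clock: 10.85
position: [0.5328, 0.0919, 0.0247]
orientation: [0.001, 1.0, -0.0, 0.0]
contact_force: [0.8, 0.5, 0.3]
finger_gap: 0.544
finger_force: 0.0
```

jog_arm([
  {"x": 0,"y": 0,"z": -0.5,"rx": 0,"ry": 0,"rz": 0},
  {"x": 0,"y": 0,"z": -1,"rx": 0,"ry": 0,"rz": 0},
  {"x": 0,"y": 0,"z": -1,"rx": 0,"ry": 0,"rz": 0},
  {"x": 0,"y": 0,"z": -0.5,"rx": 0,"ry": 0,"rz": 0},
])

```text
clock: 11.25
position: [0.5347, 0.0918, 0.1185]
orientation: [0.0, 1.0, -0.0, 0.003]
contact_force: [0.5, 0.7, -0.0]
finger_gap: 0.543
finger_force: 0.0
```

jog_arm([
  {"x": 1,"y": 0,"z": -0.2,"rx": 0,"ry": 0,"rz": 0},
  {"x": 1,"y": 0,"z": 0,"rx": 0,"ry": 0,"rz": 0},
  {"x": 1,"y": 0,"z": 0,"rx": 0,"ry": 0,"rz": 0},
  {"x": 1,"y": 0,"z": 0,"rx": 0,"ry": 0,"rz": 0},
  {"x": 0.8,"y": 0,"z": 0,"rx": 0,"ry": 0,"rz": 0},
  {"x": 0,"y": 0,"z": 0,"rx": 0,"ry": 0,"rz": 0},
], grip=1)

```text
clock: 11.85
position: [0.3862, 0.0923, 0.12]
orientation: [0.0, 1.0, 0.0, -0.001]
contact_force: [-0.9, -0.7, 1.0]
finger_gap: 0.05
finger_force: 0.0
```

Run:
```python
from h import *
s,p,d=snap('scene','s3.png'); print(s['position'],s['finger_gap'])
cv2.imwrite('pics/s3c.png',cv2.resize(p[130:330,170:490,::-1],None,fx=2.5,fy=2.5))
X=cloud('scene',s,d)
for o in silhouettes('scene','brush_block'):
    m=o['region']&(d>0);Q=X[m];print(o['p'],o['location'],np.percentile(Q,[2,50,98],axis=0).round(3).tolist())
```

```text
[0.38623865 0.09233874 0.1200403 ] 0.04977497705542261
0.92 [253.7, 210.8] [[0.414, -0.186, 0.002], [0.479, -0.161, 0.045], [0.491, -0.132, 0.052]]
0.85 [193.4, 201.9] [[0.286, -0.326, 0.003], [0.351, -0.295, 0.045], [0.365, -0.263, 0.052]]
0.59 [347.3, 200.7] [[0.508, 0.071, 0.018], [0.546, 0.086, 0.046], [0.563, 0.111, 0.051]]
```

View pics/s3c.png

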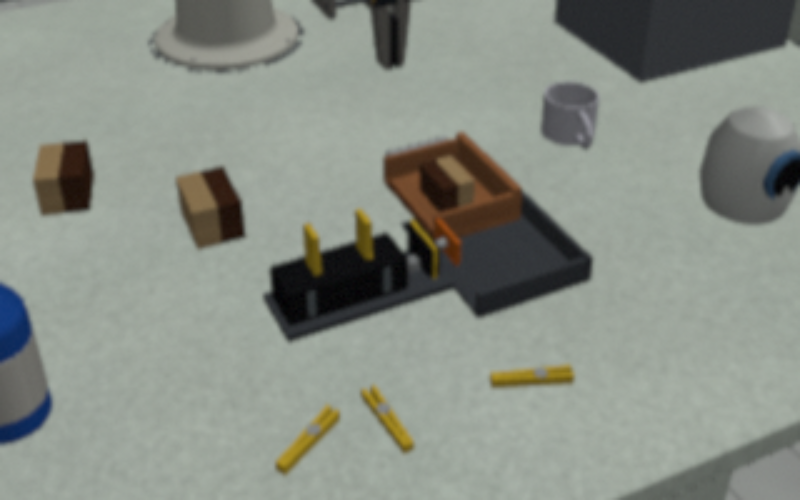

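jog_arm([
  {"x": 0,"y": 0,"z": 0.9,"rx": 0,"ry": 0,"rz": 0},
  {"x": 0,"y": 0,"z": 0.9,"rx": 0,"ry": 0,"rz": 0},
  {"x": 0,"y": 0,"z": 0.87,"rx": 0,"ry": 0,"rz": 0},
  {"x": -1,"y": 0,"z": 0,"rx": 0,"ry": 0,"rz": 0},
  {"x": -0.6,"y": 0,"z": 0,"rx": 0,"ry": 0,"rz": 0},
  {"x": -0.15,"y": 0,"z": 0,"rx": 0,"ry": 0,"rz": 0},
  {"x": -0.2,"y": 0,"z": 0,"rx": 0,"ry": 0,"rz": 0},
  {"x": -0.25,"y": 0,"z": 0,"rx": 0,"ry": 0,"rz": 0},
  {"x": -0.3,"y": 0,"z": 0,"rx": 0,"ry": 0,"rz": 0},
  {"x": -0.35,"y": 0,"z": 0,"rx": 0,"ry": 0,"rz": 0},
  {"x": -0.35,"y": 0,"z": 0,"rx": 0,"ry": 0,"rz": 0},
])

```text
clock: 13.05
position: [0.485, 0.0922, 0.0402]
orientation: [0.001, 1.0, 0.0, -0.0]
contact_force: [-2.5, 1.4, -1.6]
finger_gap: 0.007
finger_force: 1.3
```

jog_arm([
  {"x": -0.3,"y": 0,"z": 0,"rx": 0,"ry": 0,"rz": 0},
  {"x": -0.3,"y": 0,"z": 0,"rx": 0,"ry": 0,"rz": 0},
  {"x": -0.3,"y": 0,"z": 0,"rx": 0,"ry": 0,"rz": 0},
  {"x": -0.25,"y": 0,"z": 0,"rx": 0,"ry": 0,"rz": 0},
  {"x": -0.2,"y": 0,"z": 0,"rx": 0,"ry": 0,"rz": 0},
  {"x": -0.15,"y": 0,"z": 0,"rx": 0,"ry": 0,"rz": 0},
])

```text
clock: 13.65
position: [0.5305, 0.0919, 0.0406]
orientation: [0.001, 1.0, 0.0, 0.0]
contact_force: [-3.0, 1.3, -0.4]
finger_gap: 0.007
finger_force: 1.1
```

jog_arm([
  {"x": -0.15,"y": 0,"z": 0,"rx": 0,"ry": 0,"rz": 0},
  {"x": -0.1,"y": 0,"z": 0,"rx": 0,"ry": 0,"rz": 0},
  {"x": -0.1,"y": 0,"z": 0,"rx": 0,"ry": 0,"rz": 0},
  {"x": 0,"y": 0,"z": 0,"rx": 0,"ry": 0,"rz": 0},
])

```text
clock: 14.05
position: [0.5411, 0.0916, 0.0408]
orientation: [0.0, 1.0, -0.0, 0.001]
contact_force: [-1.1, 0.6, -0.7]
finger_gap: 0.005
finger_force: 0.2
```

jog_arm([
  {"x": -0.1,"y": 0,"z": 0,"rx": 0,"ry": 0,"rz": 0},
  {"x": -0.1,"y": 0,"z": 0,"rx": 0,"ry": 0,"rz": 0},
  {"x": 0,"y": 0,"z": 0,"rx": 0,"ry": 0,"rz": 0},
])

```text
clock: 14.35
position: [0.5416, 0.0917, 0.0404]
orientation: [0.0, 1.0, -0.0, -0.006]
contact_force: [-17.9, -1.5, 15.5]
finger_gap: 0.002
finger_force: 9.2
```

jog_arm([
  {"x": 0.6,"y": 0,"z": 0,"rx": 0,"ry": 0,"rz": 0},
  {"x": 0.4,"y": 0,"z": -0.5,"rx": 0,"ry": 0,"rz": 0},
  {"x": 0,"y": 0,"z": -1,"rx": 0,"ry": 0,"rz": 0},
  {"x": 0,"y": 0,"z": -1,"rx": 0,"ry": 0,"rz": 0},
  {"x": 0,"y": 0,"z": -1,"rx": 0,"ry": 0,"rz": 0},
  {"x": -0.65,"y": -0.95,"z": -0.5,"rx": 0,"ry": 0,"rz": 0},
  {"x": -0.65,"y": -0.95,"z": 0,"rx": 0,"ry": 0,"rz": 0},
  {"x": -0.65,"y": -0.95,"z": 0,"rx": 0,"ry": 0,"rz": 0},
  {"x": -0.65,"y": -0.95,"z": 0,"rx": 0,"ry": 0,"rz": 0},
  {"x": -0.65,"y": -0.95,"z": 0,"rx": 0,"ry": 0,"rz": 0},
  {"x": -0.65,"y": -0.95,"z": 0,"rx": 0,"ry": 0,"rz": 0},
  {"x": 0,"y": 0,"z": 0,"rx": 0,"ry": 0,"rz": 0},
], grip=0.2)

```text
clock: 15.55
position: [0.6352, -0.0835, 0.1609]
orientation: [0.002, 1.0, -0.001, 0.002]
contact_force: [0.1, 0.2, -0.4]
finger_gap: 0.796
finger_force: 0.0
```

Run:
```python
from h import *
s,p,d=snap('wrist','w4.png'); X=cloud('wrist',s,d); print(s['position'],s['orientation'],s['finger_gap'])
def bx(X,a,b,c,e,z0,z1):
    m=(X[...,0]>a)&(X[...,0]<b)&(X[...,1]>c)&(X[...,1]<e)&(X[...,2]>z0)&(X[...,2]<z1);return X[m]
q=bx(X,.57,.70,-.14,-.02,.088,.102); 
if len(q)>5: print('tabs wrist',len(q),np.percentile(q,[1,50,99],axis=0).round(4).tolist())
s,p,d=snap('scene','s4.png'); X=cloud('scene',s,d)
q=bx(X,.57,.70,-.14,-.02,.07,.102); print('tabs scene',len(q),np.percentile(q,[1,50,99],axis=0).round(4).tolist() if len(q) else 0)
for n in('pad','jaw','drawer','brush_block','tab_left','tab_right'):
  for o in silhouettes('scene',n)[:4]:
    Q=X[o['region']&(d>0)];print(n,round(o['p'],2),np.percentile(Q,[2,50,98],axis=0).round(3).tolist())
a=cv2.hconcat([cv2.resize(cv2.imread('pics/w4.png'),(400,250)),cv2.resize(p[150:300,250:490,::-1],(400,250))]);cv2.imwrite('pics/c4.png',a)
```

```text
[ 0.63517474 -0.08349022  0.16094333] [ 0.00241085  0.99999512 -0.00126393  0.00153017] 0.7958371534342544
tabs wrist 778 [[0.6171, -0.1095, 0.0886], [0.6289, -0.0559, 0.0966], [0.6424, -0.048, 0.0984]]
tabs scene 161 [[0.6183, -0.1097, 0.0702], [0.6381, -0.056, 0.0881], [0.6456, -0.0475, 0.0998]]
pad 0.4 [[0.608, 0.033, 0.02], [0.635, 0.04, 0.039], [0.654, 0.046, 0.05]]
jaw 0.83 [[0.579, 0.001, 0.008], [0.634, 0.016, 0.038], [0.657, 0.064, 0.054]]
drawer 0.77 [[0.556, 0.047, 0.011], [0.633, 0.112, 0.033], [0.696, 0.151, 0.05]]
brush_block 0.93 [[0.265, -0.327, 0.0], [0.349, -0.295, 0.042], [0.365, -0.258, 0.052]]
brush_block 0.62 [[0.415, -0.185, 0.003], [0.479, -0.161, 0.046], [0.491, -0.132, 0.052]]
brush_block 0.58 [[0.57, 0.072, 0.013], [0.641, 0.086, 0.043], [0.66, 0.115, 0.051]]
brush_block 0.2 [[0.798, 0.002, 0.001], [0.812, 0.035, 0.01], [0.826, 0.066, 0.013]]
tab_left 0.42 [[0.62, -0.056, 0.056], [0.639, -0.054, 0.08], [0.644, -0.048, 0.099]]
tab_left 0.41 [[0.555, -0.11, 0.014], [0.637, -0.108, 0.079], [0.646, -0.083, 0.099]]
tab_left 0.17 [[0.767, -0.208, 0.001], [0.792, -0.174, 0.01], [0.812, -0.144, 0.013]]
tab_right 0.6 [[0.555, 0.046, 0.01], [0.636, 0.109, 0.032], [0.696, 0.151, 0.05]]
tab_right 0.48 [[0.641, -0.434, 0.006], [0.673, -0.4, 0.101], [0.685, -0.367, 0.191]]
tab_right 0.43 [[0.618, -0.11, 0.057], [0.638, -0.108, 0.083], [0.646, -0.101, 0.099]]
tab_right 0.42 [[0.588, 0.001, 0.012], [0.634, 0.013, 0.04], [0.657, 0.047, 0.054]]
```

View pics/c4.png

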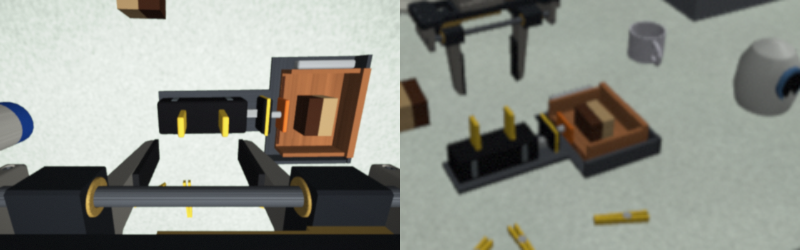

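jog_arm([
  {"x": 0.1,"y": 0,"z": 0.5,"rx": 0,"ry": 0,"rz": 0},
  {"x": 0,"y": 0,"z": 0.8,"rx": 0,"ry": 0,"rz": 0},
  {"x": 0,"y": 0,"z": 0.8,"rx": 0,"ry": 0,"rz": 0},
  {"x": 0,"y": 0,"z": 0.6,"rx": 0,"ry": 0,"rz": 0},
  {"x": 0,"y": 0,"z": 0.4,"rx": 0,"ry": 0,"rz": 0},
  {"x": 0,"y": 0,"z": 0,"rx": 0,"ry": 0,"rz": 0},
  {"x": 0,"y": 0,"z": 0,"rx": 0,"ry": 0,"rz": 0},
], grip=0.25)

```text
clock: 16.65
position: [0.6302, -0.0792, 0.0677]
orientation: [0.0, 1.0, -0.0, 0.0]
contact_force: [0.6, -0.6, 0.5]
finger_gap: 0.75
finger_force: 0.0
```

jog_arm([
  {"x": 0,"y": 0,"z": 0,"rx": 0,"ry": 0,"rz": 0},
  {"x": 0,"y": 0,"z": 0,"rx": 0,"ry": 0,"rz": 0},
  {"x": 0,"y": 0,"z": 0,"rx": 0,"ry": 0,"rz": 0},
  {"x": 0,"y": 0,"z": 0,"rx": 0,"ry": 0,"rz": 0},
  {"x": 0,"y": 0,"z": 0,"rx": 0,"ry": 0,"rz": 0},
  {"x": 0,"y": 0,"z": 0,"rx": 0,"ry": 0,"rz": 0},
  {"x": 0,"y": 0,"z": 0,"rx": 0,"ry": 0,"rz": 0},
], grip=1)

```text
clock: 17.35
position: [0.631, -0.0784, 0.0687]
orientation: [0.0, 1.0, 0.0, 0.001]
contact_force: [1.1, 6.3, 3.1]
finger_gap: 0.4
finger_force: 30.0
```

jog_arm([
  {"x": 0,"y": 0,"z": 0,"rx": 0,"ry": 0,"rz": 0},
  {"x": 0,"y": 0,"z": 0,"rx": 0,"ry": 0,"rz": 0},
  {"x": 0,"y": 0,"z": 0,"rx": 0,"ry": 0,"rz": 0},
  {"x": 0,"y": 0,"z": 0,"rx": 0,"ry": 0,"rz": 0},
  {"x": 0,"y": 0,"z": 0,"rx": 0,"ry": 0,"rz": 0},
  {"x": 0,"y": 0,"z": 0,"rx": 0,"ry": 0,"rz": 0},
], grip=0.27)

```text
clock: 17.95
position: [0.6295, -0.0798, 0.067]
orientation: [0.001, 1.0, -0.0, -0.001]
contact_force: [-0.5, 0.3, -0.3]
finger_gap: 0.729
finger_force: 0.0
```

jog_arm([
  {"x": 0,"y": 0,"z": 0,"rx": 0,"ry": 0,"rz": 0},
  {"x": 0,"y": 0,"z": 0,"rx": 0,"ry": 0,"rz": 0},
  {"x": 0,"y": 0,"z": 0,"rx": 0,"ry": 0,"rz": 0},
  {"x": 0,"y": 0,"z": 0,"rx": 0,"ry": 0,"rz": 0},
  {"x": 0,"y": 0,"z": 0,"rx": 0,"ry": 0,"rz": 0},
  {"x": 0,"y": 0,"z": 0,"rx": 0,"ry": 0,"rz": 0},
], grip=1)

```text
clock: 18.55
position: [0.6297, -0.0784, 0.067]
orientation: [0.0, 1.0, 0.001, -0.0]
contact_force: [-0.1, 5.7, -0.9]
finger_gap: 0.403
finger_force: 30.0
```

```bash
cat > m.py <<'E'
from h import *
s,p,d=snap('scene'); X=cloud('scene',s,d); print(s['clock'],s['position'],s['finger_gap'])
cv2.imwrite('pics/m%05d.png'%(s['clock']*100),cv2.resize(p[150:300,250:490,::-1],None,fx=3,fy=3,interpolation=cv2.INTER_CUBIC))
hsv=cv2.cvtColor(p,cv2.COLOR_RGB2HSV)
def sel(m):
    q=X[m]; return len(q),np.percentile(q,[2,20,50,80,98],axis=0)[:,1].round(4).tolist() if len(q) else 0
reg=(X[...,0]>.59)&(X[...,0]<.67)&(X[...,1]>-.03)&(X[...,1]<.14)&(X[...,2]>.022)&(X[...,2]<.056)&(d>0)
H,S,V=hsv[...,0],hsv[...,1],hsv[...,2]
print('yellow y',sel(reg&(H>20)&(H<35)&(S>150)&(V>80)))
print('orange y',sel(reg&(H>5)&(H<15)&(S>215)&(V>140)))
for o in silhouettes('scene','brush_block')[:4]:
    Q=X[o['region']&(d>0)];c=np.median(Q,0)
    if .55<c[0]<.7 and c[1]>.03: t=Q[Q[:,2]>.044]; print('block',round(o['p'],2),np.percentile(Q,[2,50,98],axis=0).round(3).tolist(), cv2.minAreaRect(t[:,:2].astype(np.float32)*1000))
for q in('pad','pad_face'):
    print(q,[(round(o['p'],2),ray('scene',s,o['location'],.033).round(4).tolist()) for o in pinpoint('scene',q)[:2]])
E
python3 m.py
```

```text
18.55 [ 0.62967247 -0.07840612  0.06701067] 0.403387751329643
yellow y (44, [0.0366, 0.0377, 0.0392, 0.0418, 0.0441])
orange y (0, 0)
pad [(0.51, [0.6692, 0.054, 0.033])]
pad_face [(0.45, [0.6322, 0.071, 0.033])]
```

jog_arm([
  {"x": 0,"y": 0,"z": 0,"rx": 0,"ry": 0,"rz": 0},
  {"x": 0,"y": 0,"z": 0,"rx": 0,"ry": 0,"rz": 0},
  {"x": 0,"y": 0,"z": 0,"rx": 0,"ry": 0,"rz": 0},
  {"x": 0,"y": 0,"z": 0,"rx": 0,"ry": 0,"rz": 0},
  {"x": 0,"y": 0,"z": 0,"rx": 0,"ry": 0,"rz": 0},
  {"x": 0,"y": 0,"z": 0,"rx": 0,"ry": 0,"rz": 0},
], grip=0.27)

```text
clock: 19.35
position: [0.6307, -0.0801, 0.0683]
orientation: [0.001, 1.0, -0.001, 0.001]
contact_force: [0.4, -0.4, 0.4]
finger_gap: 0.731
finger_force: 0.0
```

jog_arm([
  {"x": 0,"y": 0,"z": 0,"rx": 0,"ry": 0,"rz": 0},
  {"x": 0,"y": 0,"z": 0,"rx": 0,"ry": 0,"rz": 0},
  {"x": 0,"y": 0,"z": 0,"rx": 0,"ry": 0,"rz": 0},
  {"x": 0,"y": 0,"z": 0,"rx": 0,"ry": 0,"rz": 0},
  {"x": 0,"y": 0,"z": 0,"rx": 0,"ry": 0,"rz": 0},
  {"x": 0,"y": 0,"z": 0,"rx": 0,"ry": 0,"rz": 0},
], grip=1)

```text
clock: 19.95
position: [0.6307, -0.0784, 0.0681]
orientation: [0.0, 1.0, 0.0, 0.001]
contact_force: [1.0, 5.8, 2.7]
finger_gap: 0.401
finger_force: 30.0
```

```bash
python3 m.py; ls pics
```

```text
19.95 [ 0.6307432  -0.07839254  0.06813067] 0.4011559247863724
yellow y (42, [0.048, 0.0493, 0.0512, 0.0527, 0.0549])
orange y (0, 0)
block 0.65 [[0.606, 0.08, 0.015], [0.654, 0.099, 0.048], [0.661, 0.119, 0.051]] ((631.7339477539062, 101.23370361328125), (36.781951904296875, 58.702457427978516), 84.64507293701172)
pad [(0.67, [0.8192, -0.1824, 0.033]), (0.66, [0.669, 0.0544, 0.033])]
pad_face [(0.62, [0.63, 0.0844, 0.033]), (0.3, [0.6035, -0.0831, 0.033])]
c4.png
m01855.png
m01995.png
s0c.png
s3.png
s3c.png
s4.png
scene0.png
t0c.png
top0.png
w1.png
w2.png
w4.png
```

View pics/m01855.png

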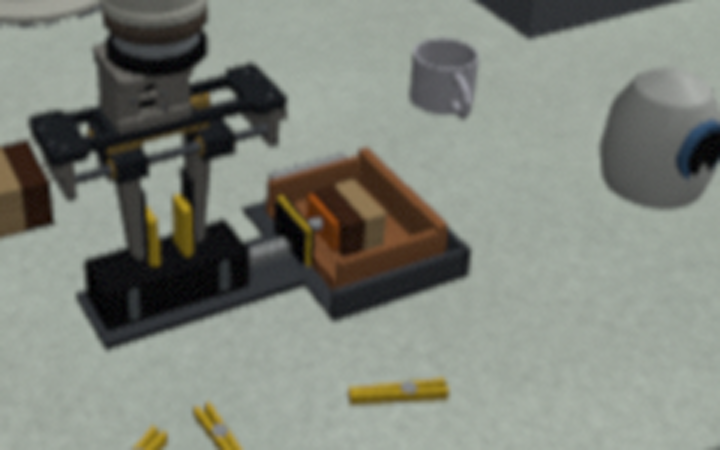

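jog_arm([
  {"x": 0,"y": 0,"z": 0,"rx": 0,"ry": 0,"rz": 0},
  {"x": 0,"y": 0,"z": 0,"rx": 0,"ry": 0,"rz": 0},
  {"x": 0,"y": 0,"z": 0,"rx": 0,"ry": 0,"rz": 0},
  {"x": 0,"y": 0,"z": 0,"rx": 0,"ry": 0,"rz": 0},
  {"x": 0,"y": 0,"z": 0,"rx": 0,"ry": 0,"rz": 0},
  {"x": 0,"y": 0,"z": 0,"rx": 0,"ry": 0,"rz": 0},
], grip=0.27)

```text
clock: 20.75
position: [0.6295, -0.0798, 0.067]
orientation: [0.001, 1.0, -0.0, -0.001]
contact_force: [0.4, -0.7, -0.2]
finger_gap: 0.733
finger_force: 0.0
```

jog_arm([
  {"x": 0,"y": 0,"z": 0,"rx": 0,"ry": 0,"rz": 0},
  {"x": 0,"y": 0,"z": 0,"rx": 0,"ry": 0,"rz": 0},
  {"x": 0,"y": 0,"z": 0,"rx": 0,"ry": 0,"rz": 0},
  {"x": 0,"y": 0,"z": 0,"rx": 0,"ry": 0,"rz": 0},
  {"x": 0,"y": 0,"z": 0,"rx": 0,"ry": 0,"rz": 0},
  {"x": 0,"y": 0,"z": 0,"rx": 0,"ry": 0,"rz": 0},
], grip=1)

```text
clock: 21.35
position: [0.6296, -0.0784, 0.067]
orientation: [0.0, 1.0, 0.001, -0.001]
contact_force: [-0.3, 5.1, -1.8]
finger_gap: 0.399
finger_force: 30.0
```

```bash
python3 m.py
cat > y.py <<'E'
from h import *
import sys
s=sense()
if len(sys.argv)>1: snap('scene',sys.argv[1])
for f in ['scene0','s3','s4']+[a[:-4] for a in sys.argv[1:]]:
    p=cv2.imread(f'pics/{f}.png'); h=cv2.cvtColor(p,cv2.COLOR_BGR2HSV).astype(int)
    m=(h[...,0]>20)&(h[...,0]<35)&(h[...,1]>140)&(h[...,2]>80)
    o=(h[...,0]>4)&(h[...,0]<14)&(h[...,1]>205)&(h[...,2]>110)
    for nm,mm in(('yel',m),('ora',o)):
        pts=[ray('scene',s,(u,v),.04) for v,u in np.argwhere(mm)]
        q=[(a[0],a[1]) for a in pts if .59<a[0]<.67 and -.02<a[1]<.13]
        print(f,nm,len(q),np.round(np.mean(q,0),4) if q else '')
E
python3 y.py s5.png
```

```text
21.35 [ 0.62964875 -0.07841915  0.06701857] 0.3988253648254371
yellow y (43, [0.0591, 0.0611, 0.0631, 0.0647, 0.0679])
orange y (0, 0)
block 0.66 [[0.607, 0.093, 0.017], [0.654, 0.112, 0.048], [0.66, 0.133, 0.051]] ((631.9790649414062, 113.56039428710938), (38.54198455810547, 57.91377258300781), 87.50439453125)
pad [(0.67, [0.6611, 0.0786, 0.033]), (0.65, [0.8141, -0.1816, 0.033])]
pad_face [(0.55, [0.637, 0.093, 0.033])]
scene0 yel 43 [0.6203 0.0216]
scene0 ora 21 [0.621  0.0472]
s3 yel 45 [0.6217 0.0213]
s3 ora 20 [0.6203 0.0471]
s4 yel 43 [0.6232 0.0212]
s4 ora 18 [0.6224 0.0468]
s5 yel 41 [0.6196 0.0715]
s5 ora 21 [0.6206 0.0957]
```

jog_arm([
  {"x": 0,"y": 0,"z": 0,"rx": 0,"ry": 0,"rz": 0},
  {"x": 0,"y": 0,"z": 0,"rx": 0,"ry": 0,"rz": 0},
  {"x": 0,"y": 0,"z": 0,"rx": 0,"ry": 0,"rz": 0},
  {"x": 0,"y": 0,"z": 0,"rx": 0,"ry": 0,"rz": 0},
  {"x": 0,"y": 0,"z": 0,"rx": 0,"ry": 0,"rz": 0},
  {"x": 0,"y": 0,"z": 0,"rx": 0,"ry": 0,"rz": 0},
], grip=0.27)

```text
clock: 22.2
position: [0.6308, -0.0801, 0.0683]
orientation: [0.001, 1.0, -0.001, 0.001]
contact_force: [-0.3, 0.0, 0.0]
finger_gap: 0.732
finger_force: 0.0
```

jog_arm([
  {"x": 0,"y": 0,"z": 0,"rx": 0,"ry": 0,"rz": 0},
  {"x": 0,"y": 0,"z": 0,"rx": 0,"ry": 0,"rz": 0},
  {"x": 0,"y": 0,"z": 0,"rx": 0,"ry": 0,"rz": 0},
  {"x": 0,"y": 0,"z": 0,"rx": 0,"ry": 0,"rz": 0},
  {"x": 0,"y": 0,"z": 0,"rx": 0,"ry": 0,"rz": 0},
  {"x": 0,"y": 0,"z": 0,"rx": 0,"ry": 0,"rz": 0},
], grip=0.52)

```text
clock: 22.8
position: [0.6308, -0.0785, 0.0681]
orientation: [0.0, 1.0, 0.0, 0.001]
contact_force: [1.7, 5.0, 2.3]
finger_gap: 0.479
finger_force: 3.1
```

```bash
python3 m.py; python3 y.py s6.png | tail -2
```

```text
22.8 [ 0.63078482 -0.07845731  0.06814058] 0.4790260226223157
yellow y (47, [0.0667, 0.0691, 0.0702, 0.072, 0.0747])
orange y (0, 0)
block 0.73 [[0.647, 0.351, 0.007], [0.697, 0.375, 0.073], [0.723, 0.424, 0.119]] ((687.5614624023438, 387.885986328125), (103.37151336669922, 61.54631423950195), 39.8199462890625)
block 0.58 [[0.605, 0.1, 0.016], [0.653, 0.119, 0.048], [0.66, 0.14, 0.051]] ((631.0083618164062, 119.51640319824219), (59.296348571777344, 41.80171585083008), 1.703626275062561)
pad [(0.51, [0.6699, 0.0741, 0.033])]
pad_face [(0.62, [0.6196, 0.1097, 0.033])]
s6 yel 43 [0.6235 0.0776]
s6 ora 26 [0.6196 0.1033]
```

jog_arm([
  {"x": 0,"y": 0,"z": 0,"rx": 0,"ry": 0,"rz": 0},
  {"x": 0,"y": 0,"z": 0,"rx": 0,"ry": 0,"rz": 0},
  {"x": 0,"y": 0,"z": 0,"rx": 0,"ry": 0,"rz": 0},
  {"x": 0,"y": 0,"z": 0,"rx": 0,"ry": 0,"rz": 0},
], grip=1)

```text
clock: 23.45
position: [0.6308, -0.0784, 0.0682]
orientation: [0.0, 1.0, 0.0, 0.001]
contact_force: [1.1, 4.9, 2.8]
finger_gap: 0.4
finger_force: 30.0
```

```bash
python3 m.py; python3 y.py s7.png | tail -2; python3 y.py s8.png | tail -2;cp pics/m02*.png /tmp; ls -t pics | head -3
```

```text
23.45 [ 0.63078945 -0.07842513  0.06816315] 0.4002261654965239
yellow y (44, [0.0707, 0.0717, 0.0735, 0.0753, 0.0781])
orange y (0, 0)
block 0.66 [[0.604, 0.101, 0.017], [0.652, 0.122, 0.048], [0.66, 0.143, 0.051]] ((630.7176513671875, 122.10211181640625), (44.58734130859375, 59.18488693237305), 87.03266906738281)
block 0.59 [[0.557, 0.047, 0.009], [0.636, 0.087, 0.031], [0.696, 0.149, 0.05]] ((624.6298828125, 99.96661376953125), (142.49693298339844, 101.90696716308594), 0.7777835130691528)
pad [(0.6, [0.6726, 0.0714, 0.033])]
pad_face [(0.64, [0.637, 0.0969, 0.033])]
s7 yel 42 [0.6208 0.0812]
s7 ora 20 [0.6235 0.1043]
s8 yel 43 [0.6209 0.0812]
s8 ora 22 [0.6241 0.1041]
s8.png
s7.png
m02345.png
```

jog_arm([
  {"x": 0,"y": 0,"z": 0,"rx": 0,"ry": 0,"rz": 0},
  {"x": 0,"y": 0,"z": 0,"rx": 0,"ry": 0,"rz": 0},
  {"x": 0,"y": 0,"z": 0,"rx": 0,"ry": 0,"rz": 0},
  {"x": 0,"y": 0,"z": 0,"rx": 0,"ry": 0,"rz": 0},
  {"x": 0,"y": 0,"z": 0,"rx": 0,"ry": 0,"rz": 0},
  {"x": 0,"y": 0,"z": 0,"rx": 0,"ry": 0,"rz": 0},
], grip=0.27)

```text
clock: 24.35
position: [0.6295, -0.0798, 0.067]
orientation: [0.001, 1.0, -0.0, -0.001]
contact_force: [-0.5, 0.6, -0.2]
finger_gap: 0.728
finger_force: 0.0
```

jog_arm([
  {"x": 0,"y": 0,"z": 0,"rx": 0,"ry": 0,"rz": 0},
  {"x": 0,"y": 0,"z": 0,"rx": 0,"ry": 0,"rz": 0},
  {"x": 0,"y": 0,"z": 0,"rx": 0,"ry": 0,"rz": 0},
  {"x": 0,"y": 0,"z": 0,"rx": 0,"ry": 0,"rz": 0},
  {"x": 0,"y": 0,"z": 0,"rx": 0,"ry": 0,"rz": 0},
  {"x": 0,"y": 0,"z": 0,"rx": 0,"ry": 0,"rz": 0},
], grip=0.45)

```text
clock: 24.95
position: [0.6296, -0.0785, 0.067]
orientation: [0.0, 1.0, 0.001, -0.001]
contact_force: [0.5, 6.6, -3.2]
finger_gap: 0.55
finger_force: 3.5
```

```bash
python3 m.py; python3 y.py s9.png | tail -2
python3 - <<'E'
from h import *
s,p,d=snap('scene'); print(s['finger_force'],s['finger_gap'])
cv2.imwrite('pics/end.png',cv2.resize(p[180:270,270:430,::-1],None,fx=5,fy=5,interpolation=cv2.INTER_CUBIC))
E
```

```text
24.95 [ 0.62960784 -0.07850756  0.06699089] 0.5495984734046142
yellow y (40, [0.0716, 0.0731, 0.0747, 0.0767, 0.0785])
orange y (0, 0)
block 0.86 [[0.604, 0.099, 0.017], [0.652, 0.12, 0.048], [0.689, 0.141, 0.051]] ((647.3992309570312, 118.45831298828125), (48.057735443115234, 100.54736328125), 75.0722427368164)
pad [(0.46, [0.6679, 0.0729, 0.033])]
pad_face [(0.51, [0.6432, 0.099, 0.033])]
s9 yel 40 [0.6225 0.083 ]
s9 ora 20 [0.6235 0.1043]
3.4940759371966124 0.5467433677439779
```

View pics/end.png

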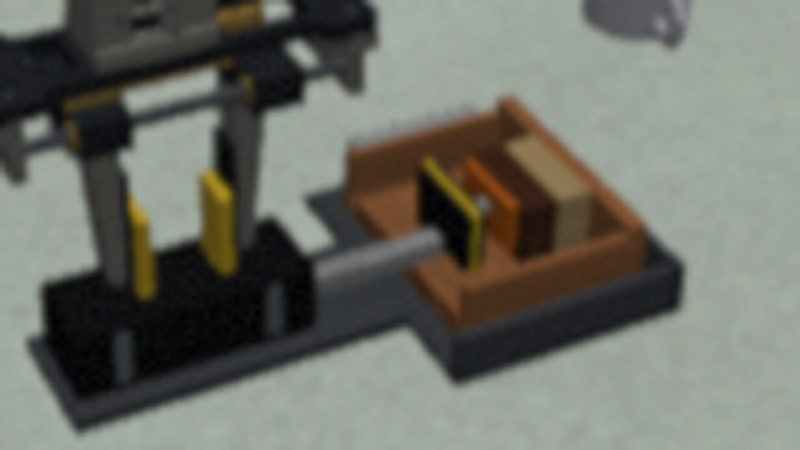

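jog_arm([
  {"x": 0,"y": 0,"z": 0,"rx": 0,"ry": 0,"rz": 0},
  {"x": 0,"y": 0,"z": 0,"rx": 0,"ry": 0,"rz": 0},
  {"x": 0,"y": 0,"z": 0,"rx": 0,"ry": 0,"rz": 0},
  {"x": 0,"y": 0,"z": 0,"rx": 0,"ry": 0,"rz": 0},
  {"x": 0,"y": 0,"z": 0,"rx": 0,"ry": 0,"rz": 0},
], grip=0.485)

```text
clock: 25.75
position: [0.6296, -0.0786, 0.0671]
orientation: [0.0, 1.0, 0.001, -0.001]
contact_force: [-1.0, 4.6, -1.6]
finger_gap: 0.516
finger_force: 3.6
```

```bash
python3 y.py s10.png | tail -2; python3 -c "
from h import *
s=sense();print(s['finger_force'],s['finger_gap']);print(close_job())"
```

```text
s10 yel 39 [0.6215 0.0833]
s10 ora 21 [0.624  0.1042]
3.5519846342504025 0.5183147795888238
the job is handed in; nothing more can be done
None
```

The job is handed in at about 26 s. The brush head is in the shut drawer, clamped against the fence with the pad pressed in about 5 mm by camera estimate, and the trigger is still held squeezed. The hand-in returned no verdict.

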